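# Slide the lid home and snap the parts tub shut

### The arm

A 6-joint arm with a two-finger parallel gripper is mounted at the origin on a cart in front of the work surface, level with it; the furniture and walls round the work are solid. World frame = base frame: x ahead of the robot, y to its left, z up, the work surface at z = 0. Lengths are in mm, angles in degrees, forces in N, time in s.
With the tool pointing down it reaches from about 300 to 850 mm from the base axis. Payload 4.2 kg.
Tool frame: the origin (TCP) lies midway between the tips of the shut fingers; the grasp point (between the pads) lies 19 mm behind it (env.tcp_to_grasp is the distance from the TCP to the grasp point, in mm); z points along the fingers, x is the direction in which the jaws open and shut, and the axes are right-handed (so a half turn about z gives the same grasp; the last joint's range is limited). The gripper opens to 91 mm and grips with 3 to 60 N. Pads are 32 mm wide; open, the fingers measure 118 mm over their backs; the gripper's body (76 mm by 178 mm) begins 60 mm behind the grasp point.
Start: joints at [66.177, 18.312, 89.639, -0, 72.044, -1.146], TCP at [221.693, 530.561, 213.976] pointing down, gripper open.
Joint ranges: [-177.97, 177.97], [-48.28, 115.42], [12.27, 149.76], [-77.06, 257.06], [2.81, 150.46], [-146.56, 146.56]. Speed limits (degrees/s): [147.25, 147.25, 180, 180, 180, 180].

### API

Orientations are given as [roll, pitch, yaw] about the fixed x, y, z axes, in that order (R = Rz(yaw) Ry(pitch) Rx(roll)).
In Python, from workcell import env gives the robot as it stands.
- The arm moves only by the tool drive_tool, never from a script. Its argument "motion" is a list of rows, each a list of 2 entries, a list of its own where there are three numbers: the shift along the world's x, y, z in m, then the turn, a rotation vector about the world's x, y, z in rad. In form: [[[dx, dy, dz], [wx, wy, wz]], ...]. A call has exactly 10 rows; each row shifts and turns the commanded pose from where the row before left it; what a row does not reach is not made up. A row lasts 1/12 s, in which the tool goes at most 41.7 mm and 7.16 degrees, less where a joint would pass 70% of its speed; a pose out of reach is approached as far as the arm can. A call is refused whole if a number of a shift passes 0.0417 or a number of a turn 0.125, either way. A call with a gripper value outside its range is refused whole. "claw" is the opening, from 0 (shut) to 1 (fully open), set as the call begins (left out, the last holds). The fingers move at their own pace and stop on an object; "force" is the grip in N (left out, the last holds). Time passes only in rows, so rows that do not move let the fingers close, or fill a call up. It gives the time, the measured TCP pose, the force and the opening at its end, in the units of the state.
- env.state(): the state, without advancing time (a new reading comes with each control period).
- env.grab_frame(name): name is "side" or "top" or "wrist"; returns the picture (480x640x3 uint8, red, green, blue); there is no depth.
- env.camera_params(name): a dict with "fov_y" (degrees; the focal length in pixels is half the picture's height over the tangent of half this angle, whatever the lens; pixels are square), "cx", "cy" (the principal point, pixels), "pose" (4x4, takes a point from camera to world coordinates). Camera axes: x right, y down, z forward; pixel columns grow to the right and rows downward; lengths in mm; the calibration is good to about 2 mm. A picture is of the moment at which its call begins: read the wrist's pose just before it. camera_params takes no time and is no camera call; for the wrist camera it gives the pose at the moment of the call.
- env.job_done(): hands the job in, once; it reports no verdict.
The state is a dict: "time_s": time; "qpos": joint angles; "qvel": joint speeds; "effort": joint torques, N m; "ee_pos": TCP position; "ee_rot": TCP orientation; "force": force on the tool from outside, world axes, zero at the start; "torque": the same for the moment, N m; "gripper_width": finger opening in mm.
Only numpy, scipy, OpenCV 4.12 (cv2) and the standard library are available. Lean on these libraries where they do the work, as an engineer would, in place of code of your own. Each camera call takes 0.05 s, during which the arm holds its last target.

### The job

The orange lid is lying askew on the grey parts tub. Slide it to the back until its rear edge is home under the tub's two rear lips, then press down gently on the two black pads at its front until both catches have snapped over the lid and it lies flat and shut. Leave the tub about where it stands and do not disturb the other things on the bench.

Things in the scene. Friction and masses are not known exactly. Their poses are not given: they have to be found in the camera images.
- tub: open grey storage tub, 120 (x) x 170 (y) x 60 mm, loose, about 0.85 kg, walls 4 mm; the rim is a flat flange 24 mm wide at both sides, 16 at the rear. Origin: centre of its underside; x points from its front (catches) to its rear (lips), z up, rim at z=60. It slides on the bench if pushed with more than about 5 N. A bearing and a brass bush lie fixed inside it.
- lid: orange flat lid, loose, 0.11 kg: plate 127 (x) x 176 (y) x 5 mm, x=-68 (front) to 59 (rear), y=+-88, rear corners cut 10 mm at 45 deg. Origin on its underside, 60 mm above the tub's when shut, axes alike. It starts 46-55 mm too far forward, up to 12 mm sideways, 0.1 rad turned; rear on the rim, front propped tilted on the catches, about 15 mm above the rim
- lid_rear (a point): middle of the lid's rear edge, on the underside; at tub x=59, z=60 when shut
- lid_apron (a point): middle of the outer face of the lid's front apron (a plate 52 mm wide hanging 8 mm below the lid, outer face x=-71.5 in the lid frame): the place to push the lid backwards. 11 mm in front of the tub's wall when shut, free space below down to the bench
- pad_left (a point): top of the round black press pad (22 mm) near the lid's front left corner: lid frame x=-48, y=52, z=6
- pad_right (a point): the same at the front right corner: y=-52
- corner_left (a point): underside of the lid's front edge at the left catch: lid frame x=-68, y=52, z=0; at tub z=60 when shut, above 66 while still on the catch. The front edge beyond the catch, |y|=66 to 88, is free to push on
- corner_right (a point): the same at the right catch: y=-52
- catch_left (a joint): black sprung catch, 24 mm wide, at tub y=+52, x=-74 to -63; pivot z=30, hook ledge z=66.5, sloped top up to z=75; overlaps the lid's front edge by 4 mm. 0 = upright (rest), grows to about 0.1 rad as the lid presses it outward, springs back to 0 when the lid has passed. Needs roughly 5 to 14 N on the pad
- catch_right (a joint): the same at tub y=-52
- drill_tin: red flat tin, 85x129x34 mm, right of the tub; a bystander, origin under its centre
- tape_measure: yellow tape measure, 60x70x36 mm, left of the tub; a bystander, origin under its centre
- oil_bottle: green oil bottle with yellow spout, 45x45x150 mm, behind the tub; a bystander, origin under its centre
- calculator: dark grey calculator, 128x78x15 mm, on the left; a bystander, origin under its centre
- paste_jar: white jar with blue lid, 56x56x70 mm, on the right; a bystander, origin under its centre
- screwdriver: screwdriver with red handle, 226x30x30 mm, right front; a bystander, origin under its centre
- tub_stop (a point): tub x=60, y=0, z=60: middle between the two rear lips' stops, which face forward at x=60. Lips at y=+-52, 34 wide, reach forward to x=50, underside z=68. Guide ears (top z=72) flank the lid's rear corners: inner faces y=+-90, x=31 to 55, flaring outward in front of that to x=19. Axes as the tub's

How it is judged (in metres and radians):
On the way:
1. the lid's rear edge is home under the rear lips (x of lid_rear in the frame of tub above 0.056 m and z of lid_rear in the frame of tub below 0.065 m), for 0.2 s.
At the end, for the whole second after the job is handed in: The lid lies shut: its rear edge within 4 mm of the stops and within 3 mm of the rim under the lips, both front corners within 3 mm of the rim, both catches sprung back (under 0.03 rad), tub upright on the bench, lid and tub at rest (x of lid_rear in the frame of tub above 0.055 m and z of each of lid_rear, corner_left, corner_right in the frame of tub below 0.063 m and value of joint each of catch_left, catch_right below 0.03 rad and angle between tub's own z axis and vertical below 0.05 rad and height (world z) of tub below 0.006 m and linear speed of each of lid, tub below 0.02 m/s); the robot touches nothing.
It fails at once if more than 40 N put on the lid by the robot (contact force between any of the fingers, the arm and lid above 40 N).
It fails at once if the tub pushed more than 60 mm from where it stood, or tipped (distance of tub from where it was at the start of the episode above 0.06 m or angle between tub's own z axis and vertical above 0.2 rad).
It fails at once if another thing on the bench moved more than 30 mm (distance of any of drill_tin, tape_measure, oil_bottle, calculator, paste_jar, screwdriver from where it was at the start of the episode above 0.03 m).
It also fails if it takes over 72 s, if anything falls off the work surface, if the arm or the gripper's body presses on something with over 40 N, if the wrist force passes 120 N, or if a joint passes its speed limit or range.

## Working session

There is one attempt and no reset: what is moved stays moved. The work goes in short steps, Python scripts to look and compute and a tool call to move; the robot and the scene stay as the last step left them, time stands still between calls to the robot, and variables do not carry over. Pictures are saved under pics/ and viewed, and the job is handed in when it is done.

Besides the shell and the picture viewer there is one more tool, called after ">>>" in YAML: its name, and indented under it one key for each argument. drive_tool: Moves the arm, as the interface text tells. Its arguments: {"type":"object","properties":{"motion":{"type":"array","items":{"type":"array"}},"claw":{"type":"number"},"force":{"type":"number"}},"required":["motion"]}

```bash
mkdir -p pics; ls; python3 - <<'E'
from workcell import env
import cv2
print(env.state())
for n in ("side","top","wrist"):
    p=env.camera_params(n); print(n,p)
    cv2.imwrite(f"pics/{n}0.png",env.grab_frame(n)[:,:,::-1])
E
```

```text
pics
{'time_s': 0.0, 'qpos': array([ 6.61746858e+01,  1.83513919e+01,  8.97065113e+01, -7.20332675e-04,
        7.20425489e+01, -1.14770182e+00]), 'qvel': array([ 0.10980791, -0.04033367, -0.05393186, -0.02692841,  0.01625428,
        0.08355221]), 'effort': array([-1.02362553e-04, -4.12464809e+01, -2.31967485e+01,  7.27194850e-02,
        4.59026895e-02, -1.38185292e-04]), 'ee_pos': array([221.50615614, 530.08029939, 213.12205684]), 'ee_rot': array([-1.79998673e+02,  1.00445612e-01,  6.73226115e+01]), 'force': array([-0.44283549, -1.0328501 ,  0.26072934]), 'torque': array([ 0.00901785, -0.01373816, -0.00956193]), 'gripper_width': 90.83537996521473}
side {'fov_y': 47.63281901162465, 'cx': 325.17991155272097, 'cy': 245.35295487514725, 'pose': array([[ 9.99185654e-01, -1.51573023e-02,  3.73936457e-02,
         5.58679338e+02],
       [-3.97713525e-02, -5.26212808e-01,  8.49422345e-01,
        -1.30743560e+03],
       [ 6.80206401e-03, -8.50217817e-01, -5.26387115e-01,
         9.29803295e+02],
       [ 0.00000000e+00,  0.00000000e+00,  0.00000000e+00,
         1.00000000e+00]])}
top {
[... 165 characters left out ...]
6e+02],
       [-9.99670336e-01, -2.47011490e-02, -7.00519040e-03,
         3.70265165e+01],
       [ 1.03596586e-02, -1.38408792e-01, -9.90321000e-01,
         1.66465144e+03],
       [ 0.00000000e+00,  0.00000000e+00,  0.00000000e+00,
         1.00000000e+00]])}
wrist {'fov_y': 65.09722945646149, 'cx': 318.3449166920699, 'cy': 244.61226828834515, 'pose': array([[ 3.84296737e-01,  8.84102398e-01,  2.65855165e-01,
         1.44051382e+02],
       [ 9.23208454e-01, -3.67558187e-01, -1.12192376e-01,
         5.63029784e+02],
       [-1.47230618e-03,  2.88554899e-01, -9.57462220e-01,
         3.83910367e+02],
       [ 0.00000000e+00,  0.00000000e+00,  0.00000000e+00,
         1.00000000e+00]])}
```

View pics/top0.png

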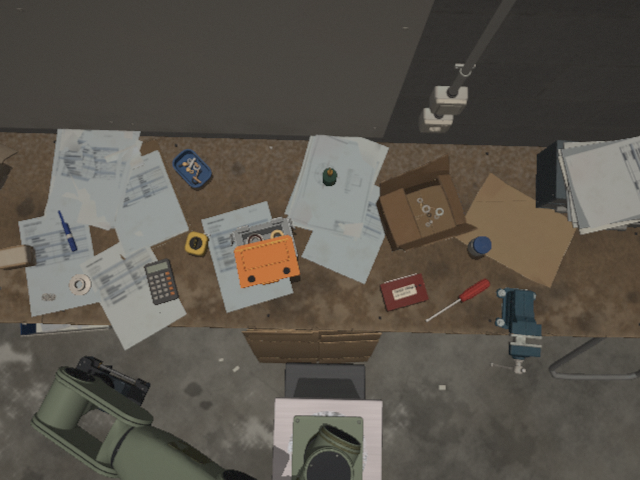

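View pics/side0.png

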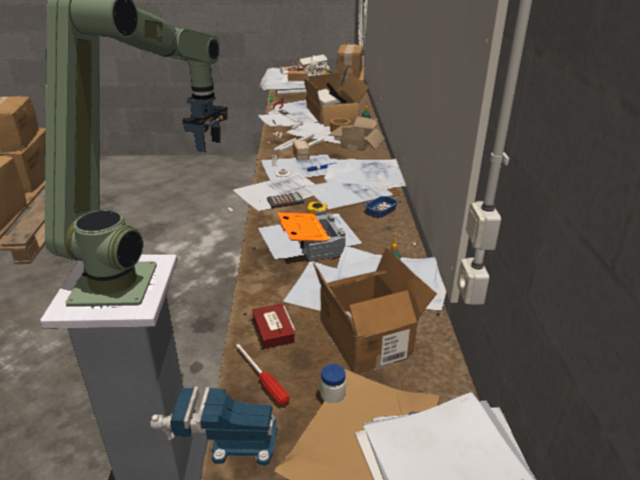

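View pics/wrist0.png

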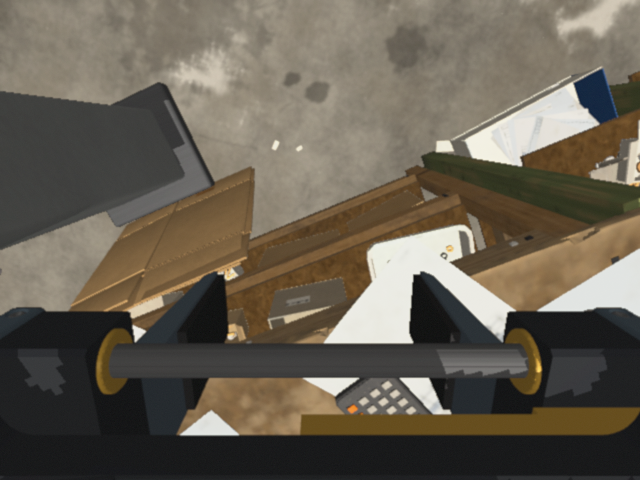

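```bash
cat > h.py <<'E'
import numpy as np, cv2
from workcell import env
def cam(n):
    p=env.camera_params(n); f=240/np.tan(np.radians(p['fov_y']/2)); return f,p['cx'],p['cy'],np.array(p['pose'])
def ray(c,u,v):
    f,cx,cy,P=c; d=P[:3,:3]@np.array([(u-cx)/f,(v-cy)/f,1]); return P[:3,3],d/np.linalg.norm(d)
def onz(c,u,v,z):
    o,d=ray(c,u,v); return o+d*(z-o[2])/d[2]
def proj(c,p):
    f,cx,cy,P=c; q=P[:3,:3].T@(np.array(p)-P[:3,3]); return np.array([cx+f*q[0]/q[2],cy+f*q[1]/q[2]])
def tri(c1,a,c2,b):
    o1,d1=ray(c1,*a);o2,d2=ray(c2,*b)
    A=np.stack([d1,-d2],1);s=np.linalg.lstsq(A,o2-o1,rcond=None)[0]
    p,q=o1+s[0]*d1,o2+s[1]*d2; return (p+q)/2,np.linalg.norm(p-q)
E
python3 - <<'E'
from h import *
im=cv2.imread('pics/top0.png')[200:330,170:320]; cv2.imwrite('pics/topz.png',cv2.resize(im,None,fx=4.5,fy=4.5,interpolation=cv2.INTER_CUBIC))
im=cv2.imread('pics/side0.png')[180:290,230:400]; cv2.imwrite('pics/sidez.png',cv2.resize(im,None,fx=4.5,fy=4.5,interpolation=cv2.INTER_CUBIC))
c=cam('top')
for uv in [(251,280),(287,271)]: print(uv,onz(c,*uv,80))
for uv in [(268,228),(196,243),(329,177),(403,292)]: print(uv,onz(c,*uv,40))
E
```

```text
(251, 280) [493.1163741  234.25246417  80.        ]
(287, 271) [521.71951355 130.80355465  80.        ]
(268, 228) [652.45538661 194.64642155  40.        ]
(196, 243) [601.63266442 408.52421123  40.        ]
(329, 177) [814.62745115  14.32351004  40.        ]
(403, 292) [ 470.3035552  -213.41408151   40.        ]
```

View pics/topz.png

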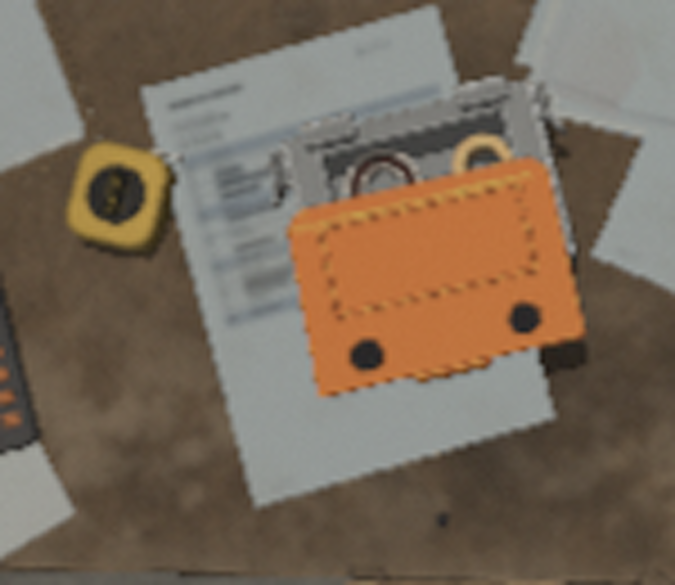

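View pics/sidez.png

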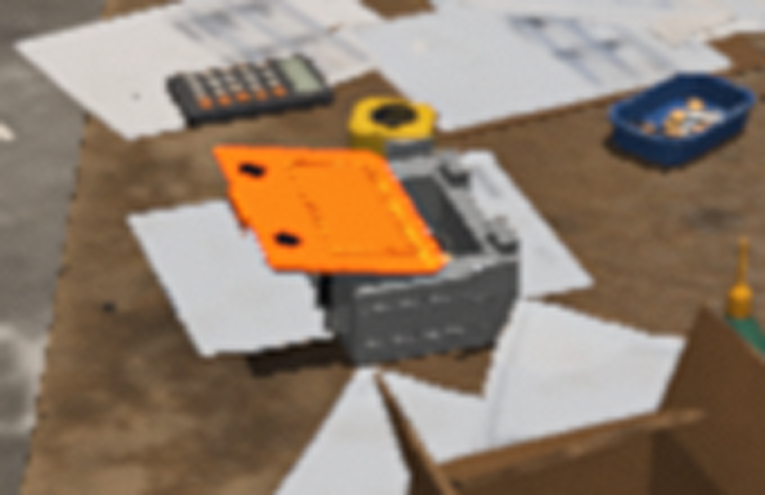

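>>> drive_tool:
  motion:
    - [[0.0145, -0.0175, 0.0044], [0, 0, -0.124]]
    - [[0.0145, -0.0175, 0.0044], [0, 0, -0.124]]
    - [[0.0145, -0.0175, 0.0044], [0, 0, -0.124]]
    - [[0.0145, -0.0175, 0.0044], [0, 0, -0.124]]
    - [[0.0145, -0.0175, 0.0044], [0, 0, -0.124]]
    - [[0.0145, -0.0175, 0.0044], [0, 0, -0.124]]
    - [[0.0145, -0.0175, 0.0044], [0, 0, -0.124]]
    - [[0.0145, -0.0175, 0.0044], [0, 0, -0.124]]
    - [[0.0145, -0.0175, 0.0044], [0, 0, -0.124]]
    - [[0.0145, -0.0175, 0.0044], [0, 0, -0.124]]
  claw: 0.33
  force: 20

```text
time_s: 0.98
ee_pos: [367.1, 354.5, 257.9]
ee_rot: [180.0, 0.0, -4.1]
force: [0.9, 0.0, -0.2]
gripper_width: 30.6
```

>>> drive_tool:
  motion:
    - [[0.0145, -0.0175, 0.0044], [0, 0, -0.124]]
    - [[0.0145, -0.0175, 0.0044], [0, 0, -0.124]]
    - [[0.0145, -0.0175, 0.0044], [0, 0, -0.124]]
    - [[0.0145, -0.0175, 0.0044], [0, 0, -0.124]]
    - [[0.0145, -0.0175, 0.0044], [0, 0, -0.124]]
    - [[0.0145, -0.0175, 0.0044], [0, 0, -0.124]]
    - [[0.0145, -0.0175, 0.0044], [0, 0, -0.124]]
    - [[0.0145, -0.0175, 0.0044], [0, 0, -0.124]]
    - [[0.0145, -0.0175, 0.0044], [0, 0, -0.124]]
    - [[0.0145, -0.0175, 0.0044], [0, 0, -0.124]]

```text
time_s: 1.82
ee_pos: [512.1, 179.5, 301.9]
ee_rot: [180.0, -0.0, -75.1]
force: [0.6, -0.7, 1.1]
gripper_width: 30.3
```

>>> drive_tool:
  motion:
    - [[0, 0, 0], [0, 0, 0]]
    - [[0, 0, 0], [0, 0, 0]]
    - [[0, 0, 0], [0, 0, 0]]
    - [[0, 0, 0], [0, 0, 0]]
    - [[0, 0, 0], [0, 0, 0]]
    - [[0, 0, 0], [0, 0, 0]]
    - [[0, 0, 0], [0, 0, 0]]
    - [[0, 0, 0], [0, 0, 0]]
    - [[0, 0, 0], [0, 0, 0]]
    - [[0, 0, 0], [0, 0, 0]]

```text
time_s: 2.65
ee_pos: [511.6, 180.6, 302.0]
ee_rot: [-180.0, -0.0, -74.8]
force: [-0.2, -0.1, 1.0]
gripper_width: 30.0
```

```bash
python3 - <<'E'
from h import *
s=env.state();print(s['time_s'],s['ee_pos'],s['ee_rot'],s['qpos'],s['gripper_width'])
np.save('w1.npy',np.array([*cam('wrist')[:3],*cam('wrist')[3].ravel()]))
cv2.imwrite('pics/wrist1.png',env.grab_frame('wrist')[:,:,::-1])
E
```

```text
2.65 [511.63583098 180.63603014 301.97169314] [-1.79999850e+02 -7.12658909e-03 -7.47605837e+01] [ 1.82358252e+01  1.29215969e+01  8.45876665e+01 -7.18633212e-03
  8.24909590e+01  9.29973480e+01] 29.991984317105754
```

View pics/wrist1.png

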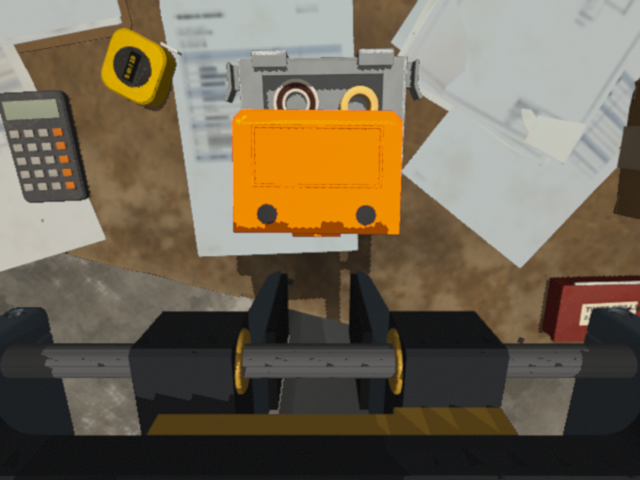

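```bash
python3 - <<'E'
import cv2
im=cv2.imread('pics/wrist1.png')
cv2.imwrite('pics/w1z.png',cv2.resize(im[40:250,215:430],None,fx=3.5,fy=3.5,interpolation=cv2.INTER_CUBIC)[:600*2])
E
```

```text
(no output)
```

View pics/w1z.png

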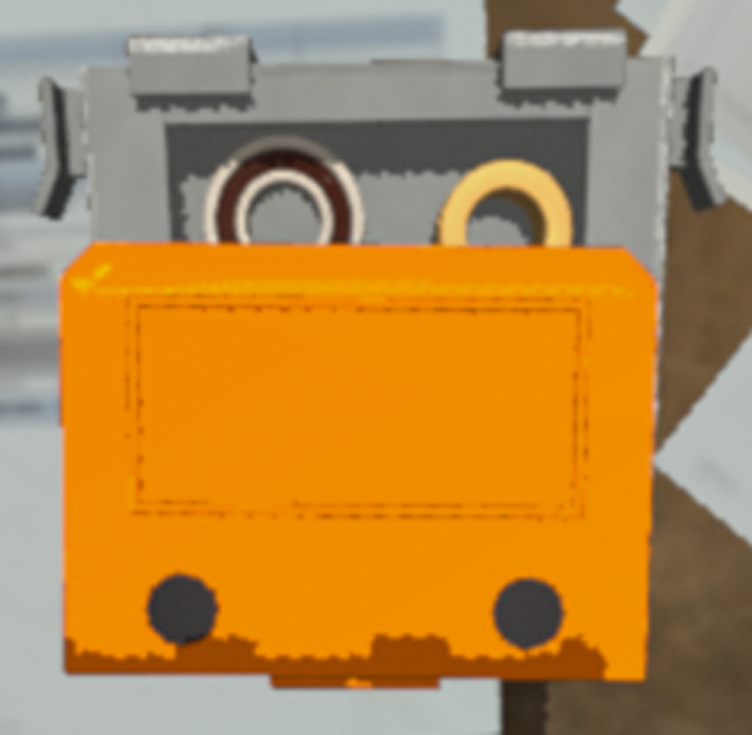

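```bash
cat >> h.py <<'E'
def savecam(n,fn):
    c=cam(n); np.save(fn,np.array([*c[:3],*c[3].ravel()]))
def loadcam(fn):
    a=np.load(fn); return a[0],a[1],a[2],a[3:].reshape(4,4)
E
python3 - <<'E'
from h import *
c=loadcam('w1.npy')
Z=lambda x,y:(215+x/3.5,40+y/3.5)
def P(n,x,y,z): p=onz(c,*Z(x,y),z); print(n,p.round(1)); return p
a=P('lipL',190,92,72);b=P('lipR',564,88,72)
d=a-b;print(np.hypot(*d[:2]),'yaw',np.degrees(np.arctan2(-d[0],d[1])),'mid',(a+b)/2)
yaw=np.arctan2(-d[0],d[1])
a=P('rimL',92,140,60);b=P('rimR',665,130,60);d=a-b;print('w',np.hypot(*d[:2]))
im=cv2.imread('pics/wrist1.png');hsv=cv2.cvtColor(im,cv2.COLOR_BGR2HSV)
pads=[]
for (x0,x1) in ((252,282),(350,382)):
    m=(hsv[200:230,x0:x1,2]<90).astype(np.uint8); m=cv2.morphologyEx(m,cv2.MORPH_OPEN,np.ones((3,3)))
    n,l,s,ce=cv2.connectedComponentsWithStats(m); i=1+np.argmax(s[1:,4]); print(s[i],ce[i]); pads.append(ce[i]+[x0,200])
for z in(75,80,85):
    q=[onz(c,*p,z) for p in pads]; d=q[0]-q[1]; print(z,q[0].round(1),q[1].round(1),np.hypot(*d[:2]),np.degrees(np.arctan2(-d[0],d[1])))
P('rearL',100,245,62);P('rearR',625,250,62)
P('apL',272,685,70);P('apR',438,687,70)
E
```

```text
lipL [634.5 265.4  72. ]
lipR [662.9 165.3  72. ]
103.99327246877581 yaw 15.876302559524179 mid [648.6995807  215.34763798  72.        ]
rimL [616.  291.7  60. ]
rimR [662.3 132.7  60. ]
w 165.6057760657616
[  6   5  18  19 272] [14.63602941 13.96323529]
[  7   6  18  19 266] [15.43233083 14.83458647]
75 [491.6 234.5  75. ] [518.8 131.5  75. ] 106.5852506763129 14.810855117978953
80 [492.8 234.1  80. ] [519.7 132.4  80. ] 105.2452017360919 14.810855117978921
85 [494.  233.7  85. ] [520.6 133.3  85. ] 103.90515279587096 14.810855117978914
rearL [588.5 283.1  62. ]
rearR [628.  133.7  62. ]
apL [474.  201.4  70. ]
apR [487.3 150.4  70. ]
```

>>> drive_tool:
  motion:
    - [[-0.0136, -0.0028, 0], [0, 0, 0.0115]]
    - [[-0.0136, -0.0028, 0], [0, 0, 0]]
    - [[-0.0136, -0.0028, 0], [0, 0, 0]]
    - [[-0.0136, -0.0028, 0], [0, 0, 0]]
    - [[0, 0, -0.025], [0, 0, 0]]
    - [[0, 0, -0.025], [0, 0, 0]]
    - [[0, 0, -0.025], [0, 0, 0]]
    - [[0, 0, -0.025], [0, 0, 0]]
    - [[0, 0, -0.02], [0, 0, 0]]
    - [[0, 0, 0], [0, 0, 0]]

```text
time_s: 3.53
ee_pos: [454.5, 168.4, 178.2]
ee_rot: [179.5, -0.0, -74.1]
force: [-0.8, 0.0, -0.4]
gripper_width: 30.1
```

```bash
python3 - <<'E'
from h import *
s=env.state();print(s['time_s'],s['ee_pos'],s['ee_rot'],s['force'])
savecam('wrist','w2.npy')
im=env.grab_frame('wrist')[:,:,::-1].copy()
cv2.imwrite('pics/wrist2.png',im)
E
```

```text
3.5333 [454.54805472 168.37073107 178.22217969] [ 1.79507304e+02 -3.20821140e-02 -7.41138129e+01] [-0.80619429  0.01563724 -0.44497817]
```

View pics/wrist2.png

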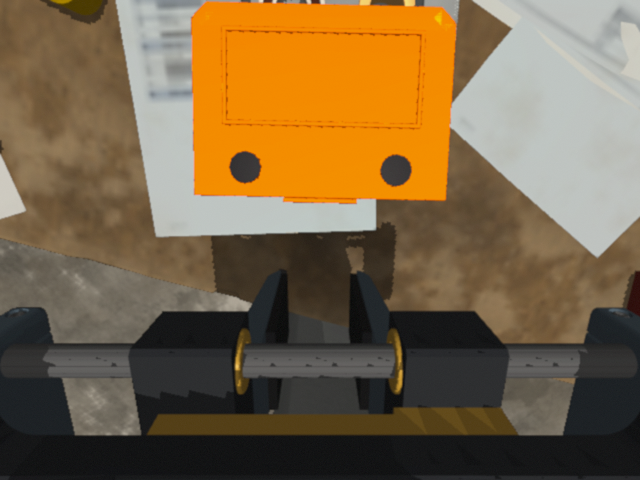

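```bash
cat >> h.py <<'E'
O=np.array([600.6,201.7]); Y=np.radians(15.9)
def tub(p):
    d=np.array(p[:2])-O; return np.array([d[0]*np.cos(Y)+d[1]*np.sin(Y),-d[0]*np.sin(Y)+d[1]*np.cos(Y),p[2] if len(p)>2 else 0]).round(1)
def pads(im):
    g=cv2.cvtColor(im,cv2.COLOR_BGR2HSV); org=((g[...,0]<20)&(g[...,1]>200)&(g[...,2]>100)).astype(np.uint8)
    n,l,s,_=cv2.connectedComponentsWithStats(org); i=1+np.argmax(s[1:,4])
    cs,_=cv2.findContours((l==i).astype(np.uint8),cv2.RETR_CCOMP,cv2.CHAIN_APPROX_NONE)
    hull=cv2.convexHull(max(cs,key=cv2.contourArea)); f=np.zeros(org.shape,np.uint8); cv2.fillConvexPoly(f,hull,1)
    d=((f>0)&(g[...,2]<90)).astype(np.uint8); d=cv2.morphologyEx(d,cv2.MORPH_OPEN,np.ones((5,5)))
    n,l,s,ce=cv2.connectedComponentsWithStats(d)
    k=[j for j in range(1,n) if s[j,4]>100 and 0.75<s[j,2]/s[j,3]<1.33]
    k=sorted(k,key=lambda j:-s[j,4])[:2]
    return sorted([tuple(ce[j]) for j in k])
E
python3 - <<'E'
from h import *
c1=loadcam('w1.npy');c2=loadcam('w2.npy')
p1=pads(cv2.imread('pics/wrist1.png'));p2=pads(cv2.imread('pics/wrist2.png'));print(p1,p2)
for a,b in zip(p1,p2):
    p,e=tri(c1,a,c2,b); print(p.round(1),e.round(2),tub(p))
print(tub(env.state()['ee_pos']))
E
```

```text
[(np.float64(266.6360294117647), np.float64(213.96323529411765)), (np.float64(365.43726235741445), np.float64(214.7300380228137))] [(np.float64(244.76923076923077), np.float64(166.70682148040638)), (np.float64(395.5218045112782), np.float64(169.9578947368421))]
[494.8 233.5  88. ] 0.07 [-93.1  59.5  88. ]
[520.9 133.5  85.8] 0.07 [-95.4 -43.8  85.8]
[-148.     8.1  180.5]
```

>>> drive_tool:
  motion:
    - [[0, 0, -0.02], [0, 0, 0]]
    - [[0, 0, -0.02], [0, 0, 0]]
    - [[0, 0, -0.02], [0, 0, 0]]
    - [[0, 0, -0.02], [0, 0, 0]]
    - [[0, 0, -0.02], [0, 0, 0]]
    - [[0, 0, -0.02], [0, 0, 0]]
    - [[0, 0, -0.004], [0, 0, 0]]
    - [[0, 0, 0], [0, 0, 0]]
    - [[0.0048, 0.0014, 0], [0, 0, 0]]
    - [[0.0048, 0.0014, 0], [0, 0, 0]]

```text
time_s: 4.42
ee_pos: [468.7, 172.7, 59.8]
ee_rot: [-179.8, 0.0, -74.1]
force: [-0.7, -0.5, 0.2]
gripper_width: 30.0
```

```bash
python3 - <<'E'
from h import *
s=env.state();print(s['time_s'],s['ee_pos'],tub(s['ee_pos']),s['ee_rot'],s['force'])
savecam('wrist','w3.npy')
im=env.grab_frame('wrist')[:,:,::-1].copy()
cv2.imwrite('pics/wrist3.png',im)
E
```

```text
4.4167 [468.65071697 172.74669241  59.75791424] [-134.8    8.3   59.8] [-1.79790855e+02  6.42241896e-03 -7.41141466e+01] [-0.66408954 -0.46973141  0.2242411 ]
```

View pics/wrist3.png

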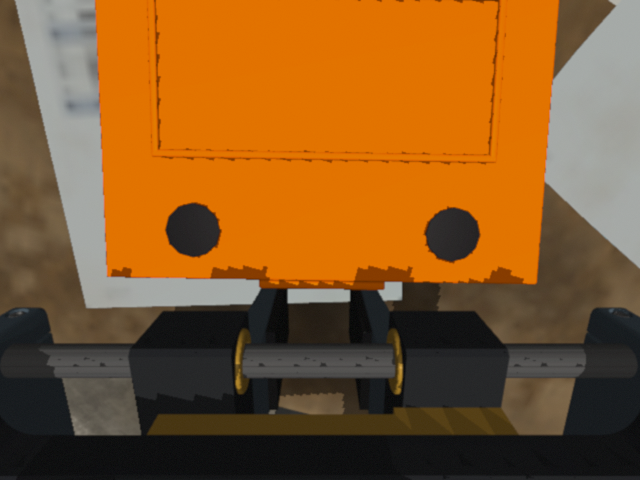

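>>> drive_tool:
  motion:
    - [[0, 0, -0.003], [0, 0, 0]]
    - [[0, 0, -0.003], [0, 0, 0]]
    - [[0.004, 0.0005, 0], [0, 0, 0]]
    - [[0.004, 0.0005, 0], [0, 0, 0]]
    - [[0.004, 0.0005, 0], [0, 0, 0]]
    - [[0.004, 0.0005, 0], [0, 0, 0]]
    - [[0.004, 0.0005, 0], [0, 0, 0]]
    - [[0.004, 0.0005, 0], [0, 0, 0]]
    - [[0.004, 0.0005, 0], [0, 0, 0]]
    - [[0, 0, 0], [0, 0, 0]]

```text
time_s: 5.3
ee_pos: [494.7, 175.1, 51.5]
ee_rot: [179.9, -0.0, -74.1]
force: [-0.6, -2.9, -0.4]
gripper_width: 29.8
```

```bash
python3 - <<'E'
from h import *
s=env.state();print(s['time_s'],s['ee_pos'],tub(s['ee_pos']),s['ee_rot'],s['force'])
savecam('wrist','w4.npy')
im=env.grab_frame('wrist')[:,:,::-1].copy()
cv2.imwrite('pics/wrist4.png',im)
E
```

```text
5.3 [494.70054866 175.10177031  51.53239906] [-109.1    3.4   51.5] [ 1.79879824e+02 -4.26157684e-02 -7.41098193e+01] [-0.60633617 -2.91301522 -0.43179231]
```

View pics/wrist4.png

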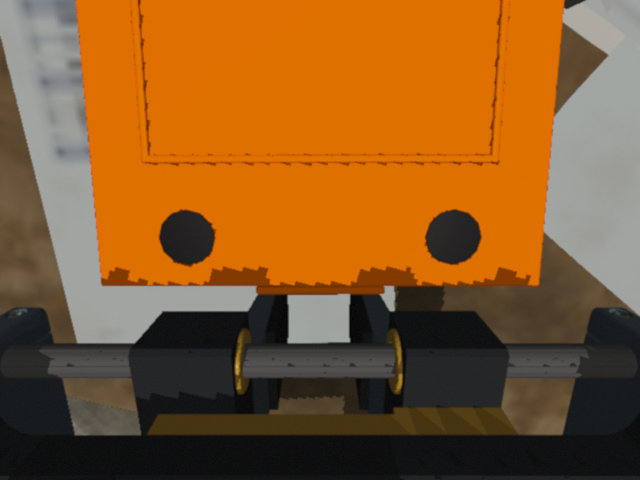

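>>> drive_tool:
  motion:
    - [[0.0035, 0.0004, 0], [0, 0, 0]]
    - [[0.0035, 0.0004, 0], [0, 0, 0]]
    - [[0.0035, 0.0004, 0], [0, 0, 0]]
    - [[0.003, 0.0005, 0], [0, 0, 0]]
    - [[0, 0, 0], [0, 0, 0]]
    - [[0, 0, 0], [0, 0, 0]]
    - [[0, 0, 0], [0, 0, 0]]
    - [[0, 0, 0], [0, 0, 0]]
    - [[0, 0, 0], [0, 0, 0]]
    - [[0, 0, 0], [0, 0, 0]]

```text
time_s: 6.18
ee_pos: [508.4, 177.5, 52.1]
ee_rot: [-180.0, 0.0, -74.1]
force: [-0.3, 0.6, -0.1]
gripper_width: 30.2
```

```bash
cat > look.py <<'E'
import sys
from h import *
t=sys.argv[1]
s=env.state();print(s['time_s'],s['ee_pos'].round(1),tub(s['ee_pos']),s['ee_rot'].round(2),s['force'].round(1),s['torque'].round(2))
savecam('wrist',f'w{t}.npy')
w=env.grab_frame('wrist')[:,:,::-1].copy(); cv2.imwrite(f'pics/wrist{t}.png',w)
a=env.grab_frame('top')[:,:,::-1].copy(); cv2.imwrite(f'pics/top{t}.png',a)
b=env.grab_frame('side')[:,:,::-1].copy(); cv2.imwrite(f'pics/side{t}.png',b)
A=cv2.resize(a[215:295,225:315],(400,356),interpolation=cv2.INTER_CUBIC)
B=cv2.resize(b[195:267,265:355],(400,320),interpolation=cv2.INTER_CUBIC)
W=cv2.resize(w,(400,300)); Z=np.zeros((600,800,3),np.uint8)
Z[:300,:400]=W; Z[:356,400:]=A; Z[280:600,:400]=B; 
cv2.imwrite(f'pics/c{t}.png',Z)
E
python3 look.py 5
```

```text
6.1833 [508.4 177.5  52.1] [-95.3   2.   52.1] [-179.98    0.    -74.11] [-0.3  0.6 -0.1] [-0.03  0.14 -0.  ]
```

View pics/c5.png

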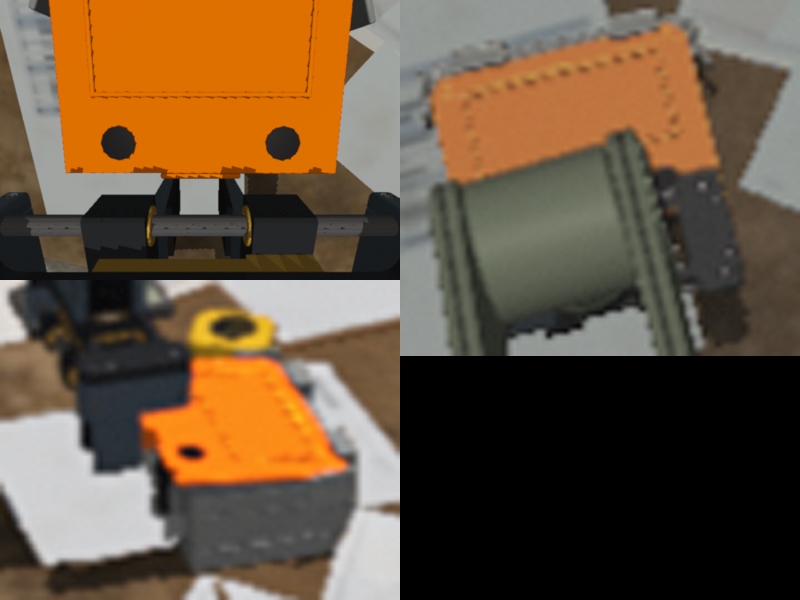

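>>> drive_tool:
  motion:
    - [[0.0014, 0.0003, 0], [0, 0, 0]]
    - [[0.0014, 0.0003, 0], [0, 0, 0]]
    - [[0.0014, 0.0003, 0], [0, 0, 0]]
    - [[0.0014, 0.0003, 0], [0, 0, 0]]
    - [[0, 0, 0], [0, 0, 0]]
    - [[0, 0, 0], [0, 0, 0]]
    - [[0, 0, 0], [0, 0, 0]]
    - [[0, 0, 0], [0, 0, 0]]
    - [[0, 0, 0], [0, 0, 0]]
    - [[0, 0, 0], [0, 0, 0]]

```text
time_s: 7.17
ee_pos: [514.0, 178.5, 52.0]
ee_rot: [-180.0, -0.0, -74.1]
force: [-1.4, -0.8, 0.8]
gripper_width: 29.9
```

```bash
python3 look.py 6
```

```text
7.1667 [514.  178.5  52. ] [-89.6   1.5  52. ] [-180.     -0.    -74.11] [-1.4 -0.8  0.8] [-0.03  0.16 -0.  ]
```

View pics/wrist6.png

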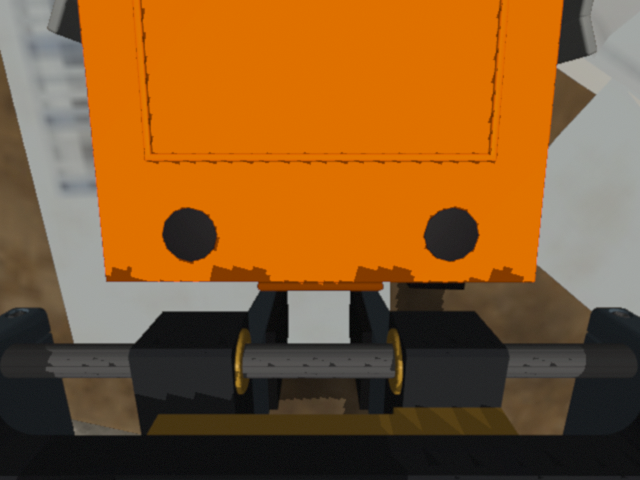

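>>> drive_tool:
  motion:
    - [[0.001, 0.0003, 0], [0, 0, 0]]
    - [[0.001, 0.0003, 0], [0, 0, 0]]
    - [[0, 0, 0], [0, 0, 0]]
    - [[0, 0, 0], [0, 0, 0]]
    - [[0, 0, 0], [0, 0, 0]]
    - [[0, 0, 0], [0, 0, 0]]
    - [[0, 0, 0], [0, 0, 0]]
    - [[0, 0, 0], [0, 0, 0]]
    - [[0, 0, 0], [0, 0, 0]]
    - [[0, 0, 0], [0, 0, 0]]

```text
time_s: 8.15
ee_pos: [516.0, 179.2, 52.0]
ee_rot: [-180.0, -0.0, -74.1]
force: [-0.3, -0.1, 0.1]
gripper_width: 29.9
```

```bash
python3 look.py 7; python3 -c "
import cv2
im=cv2.imread('pics/wrist7.png'); cv2.imwrite('pics/w7z.png',cv2.resize(im[190:310,80:580],None,fx=1.6,fy=2.5))"
```

```text
8.15 [516.  179.2  52. ] [-87.5   1.5  52. ] [-179.99   -0.    -74.11] [-0.3 -0.1  0.1] [-0.04  0.12  0.01]
```

View pics/w7z.png

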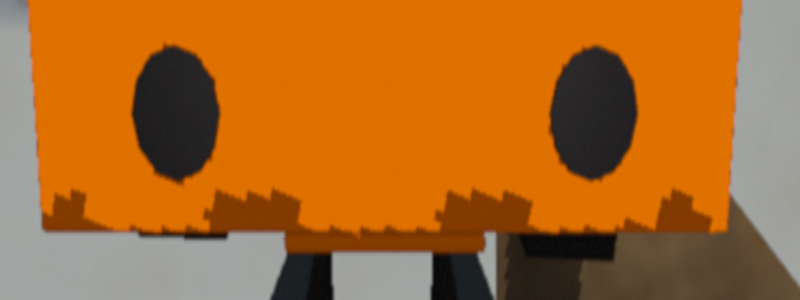

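View pics/c7.png

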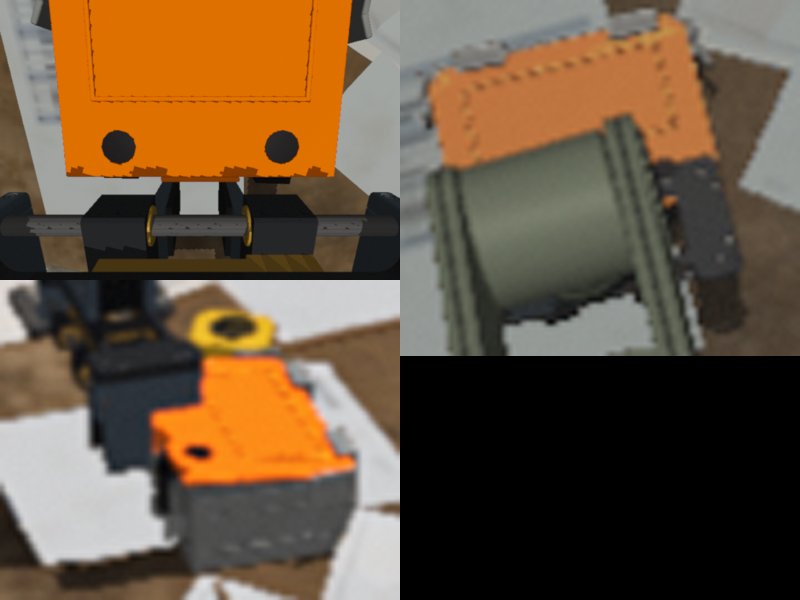

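>>> drive_tool:
  motion:
    - [[0.0005, 0.0001, 0], [0, 0, -0.01]]
    - [[0.0005, 0.0001, 0], [0, 0, -0.01]]
    - [[0.0005, 0.0001, 0], [0, 0, -0.01]]
    - [[0.0005, 0.0001, 0], [0, 0, 0]]
    - [[0, 0, 0], [0, 0, 0]]
    - [[0, 0, 0], [0, 0, 0]]
    - [[0, 0, 0], [0, 0, 0]]
    - [[0, 0, 0], [0, 0, 0]]
    - [[0, 0, 0], [0, 0, 0]]
    - [[0, 0, 0], [0, 0, 0]]

```text
time_s: 9.13
ee_pos: [516.3, 179.6, 51.5]
ee_rot: [179.8, 0.0, -75.8]
force: [-5.2, 1.5, -0.1]
gripper_width: 29.9
```

```bash
python3 look.py 8; python3 -c "
import cv2
im=cv2.imread('pics/wrist8.png'); cv2.imwrite('pics/w8z.png',cv2.resize(im[190:310,80:580],None,fx=1.6,fy=2.5))"
```

```text
9.1333 [516.3 179.6  51.5] [-87.2   1.8  51.5] [ 1.7979e+02  2.0000e-02 -7.5830e+01] [-5.2  1.5 -0.1] [0.25 0.95 0.18]
```

View pics/w8z.png

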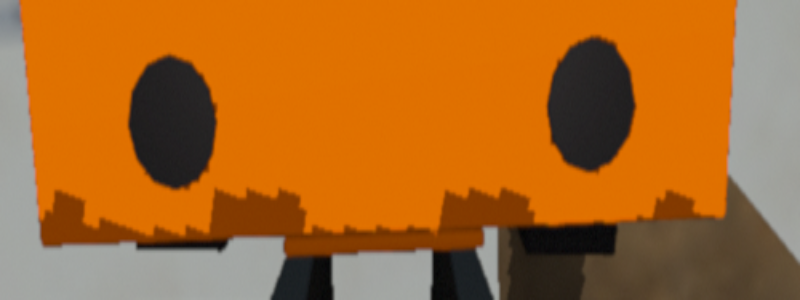

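View pics/c8.png

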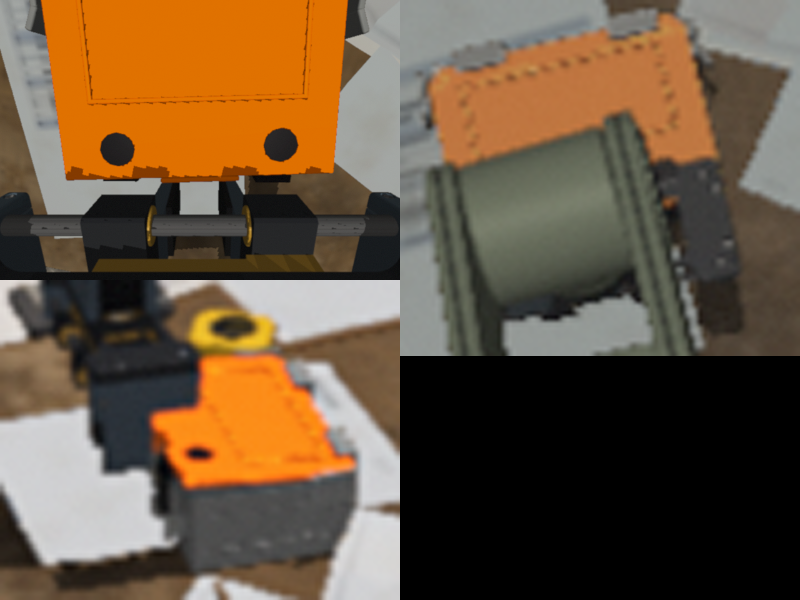

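>>> drive_tool:
  motion:
    - [[-0.005, -0.0014, 0], [0, 0, 0.0125]]
    - [[-0.005, -0.0014, 0], [0, 0, 0.0125]]
    - [[-0.005, -0.0014, 0], [0, 0, 0]]
    - [[0, 0, 0.03], [0, 0, 0]]
    - [[0, 0, 0.03], [0, 0, 0]]
    - [[0.015, 0.004, 0.03], [0, 0, 0]]
    - [[0.015, 0.004, 0.03], [0, 0, 0]]
    - [[0.015, 0.004, 0.03], [0, 0, 0]]
    - [[0, 0, 0], [0, 0, 0]]
    - [[0, 0, 0], [0, 0, 0]]

```text
time_s: 10.12
ee_pos: [549.5, 187.5, 203.9]
ee_rot: [-179.7, -0.0, -74.4]
force: [-0.5, 0.3, -0.6]
gripper_width: 30.4
```

```bash
python3 look.py 9
```

```text
10.1167 [549.5 187.5 203.9] [-53.1   0.4 203.9] [-1.7971e+02 -1.0000e-02 -7.4410e+01] [-0.5  0.3 -0.6] [-0.06  0.17  0.  ]
```

View pics/wrist9.png

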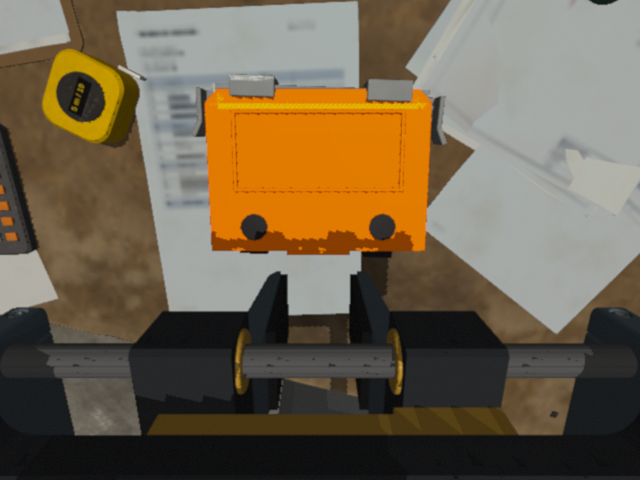

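```bash
python3 - <<'E'
import cv2
im=cv2.imread('pics/wrist9.png')
a=cv2.resize(im[60:150,185:460],None,fx=2.9,fy=2.9,interpolation=cv2.INTER_CUBIC)
b=cv2.resize(im[190:280,185:460],None,fx=2.9,fy=2.9,interpolation=cv2.INTER_CUBIC)
import numpy as np
cv2.imwrite('pics/w9z.png',np.vstack([a,b]))
E
```

```text
(no output)
```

View pics/w9z.png

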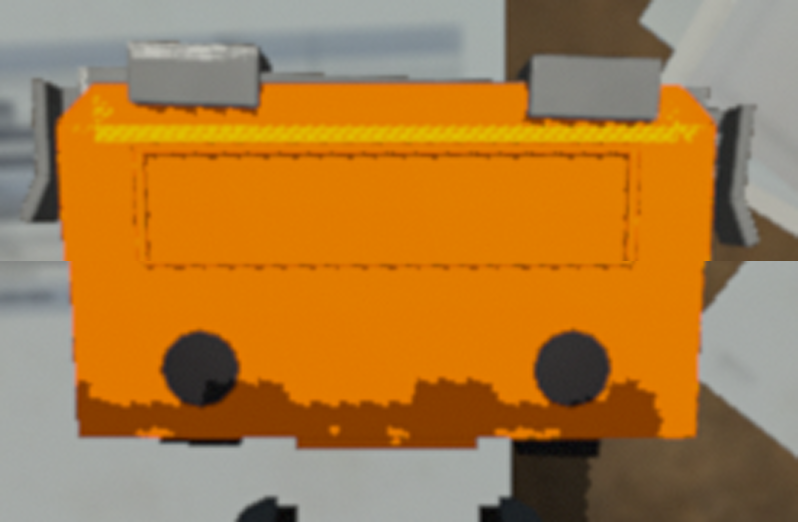

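```bash
python3 - <<'E'
from h import *
c=loadcam('w9.npy')
Z=lambda x,y:(185+x/2.9,60+y/2.9) if y<261 else (185+x/2.9,190+(y-261)/2.9)
a=onz(c,*Z(193,104),72);b=onz(c,*Z(595,119),72);d=a-b
print('lips',a.round(1),b.round(1),np.hypot(*d[:2]));yaw=np.arctan2(-d[0],d[1]);print('tub yaw',np.degrees(yaw))
m=((a+b)/2)[:2]; O2=m-50*np.array([np.cos(yaw),np.sin(yaw)]);print('tub O',O2)
im=cv2.imread('pics/wrist9.png'); pp=pads(im); print(pp)
def T(p):
    d=p[:2]-O2; return (np.round([d[0]*np.cos(yaw)+d[1]*np.sin(yaw),-d[0]*np.sin(yaw)+d[1]*np.cos(yaw)],1))
for z in (74,78,82):
    q=[onz(c,*p,z) for p in pp]; e=q[0]-q[1]; print(z,np.hypot(*e[:2]).round(1),np.degrees(np.arctan2(-e[0],e[1])).round(2),[T(x) for x in q],[x.round(1) for x in q])
for n,x,y,z in [('rearmid',390,83,65),('sideL',58,125,65),('sideR',716,125,65),('earL',46,130,72),('earR',732,130,72),('FL',78,437,73),('FR',697,437,73)]:
    p=onz(c,*Z(x,y),z); print(n,p.round(1),T(p))
E
```

```text
lips [638.2 266.1  72. ] [662.9 164.5  72. ] 104.53383096286923
tub yaw 13.664897072089078
tub O [601.92759017 203.46896098]
[(np.float64(253.72540983606558), np.float64(227.1127049180328)), (np.float64(381.8194726166329), np.float64(227.01014198782963))]
74 105.5 15.72 [array([-51.1,  51.7]), array([-47.4, -53.7])] [array([540. , 241.6,  74. ]), array([568.6, 140.1,  74. ])]
78 104.1 15.72 [array([-50.1,  51. ]), array([-46.4, -53. ])] [array([541.2, 241.2,  78. ]), array([569.4, 141. ,  78. ])]
82 102.7 15.72 [array([-49.1,  50.4]), array([-45.4, -52.3])] [array([542.3, 240.8,  82. ]), array([570.1, 141.9,  82. ])]
rearmid [657.5 218.4  65. ] [57.6  1.4]
sideL [623.6 300.9  65. ] [44.1 89.5]
sideR [671.  131.9  65. ] [ 50.2 -85.9]
earL [621.6 301.6  72. ] [42.3 90.7]
earR [670.  129.2  72. ] [ 48.6 -88.2]
FL [510.3 271.1  73. ] [-73.1  87.4]
FR [558.8  98.1  73. ] [-66.8 -92.2]
```

>>> drive_tool:
  motion:
    - [[-0.0135, 0.014, 0], [0, 0, -0.033]]
    - [[-0.0135, 0.014, 0], [0, 0, 0]]
    - [[-0.0135, 0.014, 0], [0, 0, 0]]
    - [[-0.0135, 0.014, 0], [0, 0, 0]]
    - [[-0.0135, 0.014, 0], [0, 0, 0]]
    - [[0, 0, -0.025], [0, 0, 0]]
    - [[0, 0, -0.025], [0, 0, 0]]
    - [[0, 0, -0.025], [0, 0, 0]]
    - [[0, 0, -0.025], [0, 0, 0]]
    - [[0, 0, 0], [0, 0, 0]]
  claw: 0

```text
time_s: 11.1
ee_pos: [475.7, 255.0, 96.2]
ee_rot: [179.3, -0.2, -76.3]
force: [-0.6, 0.6, -0.6]
gripper_width: 0.7
```

```bash
sed -i 's/^O=np.*/O=np.array([601.9,203.5]); Y=np.radians(13.66)/' h.py; python3 look.py 10
```

```text
11.1 [475.7 255.   96.2] [-110.4   79.9   96.2] [179.27  -0.18 -76.27] [-0.6  0.6 -0.6] [-0.11  0.25  0.02]
```

View pics/wrist10.png

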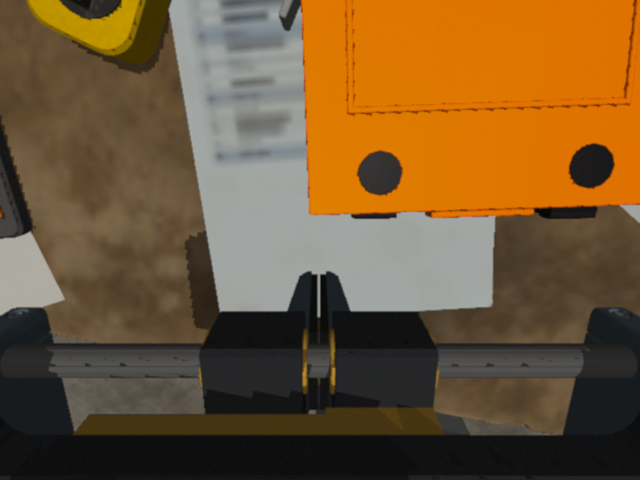

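>>> drive_tool:
  motion:
    - [[0.0005, -0.002, -0.02], [0, 0, 0]]
    - [[0, 0, -0.02], [0, 0, 0]]
    - [[0, 0, 0], [0, 0, 0]]
    - [[0, 0, 0], [0, 0, 0]]
    - [[0.0025, 0.0006, 0], [0, 0, 0]]
    - [[0.0025, 0.0006, 0], [0, 0, 0]]
    - [[0.0025, 0.0006, 0], [0, 0, 0]]
    - [[0.0025, 0.0006, 0], [0, 0, 0]]
    - [[0, 0, 0], [0, 0, 0]]
    - [[0, 0, 0], [0, 0, 0]]

```text
time_s: 12.08
ee_pos: [491.3, 257.9, 62.2]
ee_rot: [-180.0, 0.0, -76.3]
force: [-1.4, 0.5, -0.0]
gripper_width: 0.3
```

```bash
python3 look.py 11
```

```text
12.0833 [491.3 257.9  62.2] [-94.6  78.9  62.2] [-179.97    0.    -76.3 ] [-1.4  0.5 -0. ] [-0.09  0.15  0.01]
```

View pics/wrist11.png

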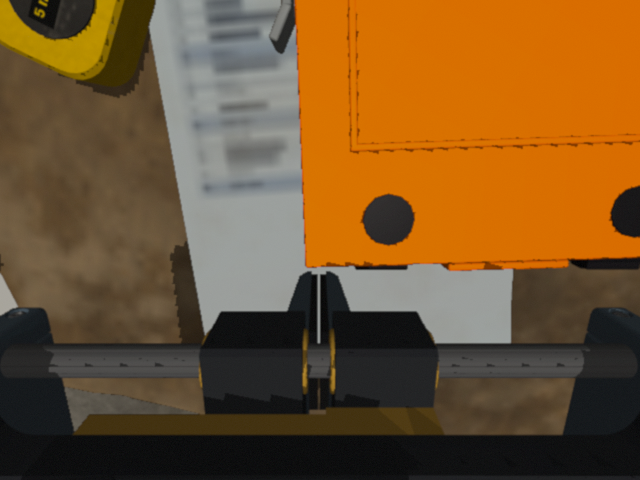

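>>> drive_tool:
  motion:
    - [[0.0015, 0.0004, 0], [0, 0, 0]]
    - [[0.0015, 0.0004, 0], [0, 0, 0]]
    - [[0.0015, 0.0004, 0], [0, 0, 0]]
    - [[0.0015, 0.0003, 0], [0, 0, 0]]
    - [[0.001, 0.0002, 0], [0, 0, 0]]
    - [[0.001, 0.0002, 0], [0, 0, 0]]
    - [[0, 0, 0], [0, 0, 0]]
    - [[0, 0, 0], [0, 0, 0]]
    - [[0, 0, 0], [0, 0, 0]]
    - [[0, 0, 0], [0, 0, 0]]

```text
time_s: 13.07
ee_pos: [499.0, 259.6, 62.0]
ee_rot: [-180.0, -0.0, -76.3]
force: [0.2, 0.4, -0.1]
gripper_width: 0.4
```

```bash
python3 look.py 12
```

```text
13.0667 [499.  259.6  62. ] [-86.7  78.9  62. ] [-1.800e+02 -1.000e-02 -7.629e+01] [ 0.2  0.4 -0.1] [-0.1   0.15  0.  ]
```

View pics/wrist12.png

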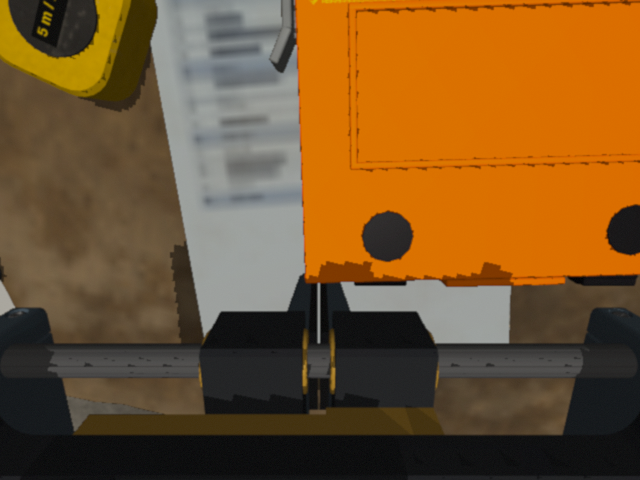

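>>> drive_tool:
  motion:
    - [[0.001, 0.0002, 0], [0, 0, 0]]
    - [[0.001, 0.0002, 0], [0, 0, 0]]
    - [[0.001, 0.0003, 0], [0, 0, 0]]
    - [[0, 0, 0], [0, 0, 0]]
    - [[0, 0, 0], [0, 0, 0]]
    - [[0, 0, 0], [0, 0, 0]]
    - [[0, 0, 0], [0, 0, 0]]
    - [[0, 0, 0], [0, 0, 0]]
    - [[0, 0, 0], [0, 0, 0]]
    - [[0, 0, 0], [0, 0, 0]]

```text
time_s: 14.05
ee_pos: [502.0, 260.4, 62.0]
ee_rot: [180.0, -0.0, -76.3]
force: [0.3, 0.9, -0.0]
gripper_width: 0.3
```

```bash
python3 look.py 13
```

```text
14.05 [502.  260.4  62. ] [-83.7  78.9  62. ] [ 1.800e+02 -1.000e-02 -7.629e+01] [ 0.3  0.9 -0. ] [-0.09  0.16 -0.03]
```

View pics/wrist13.png

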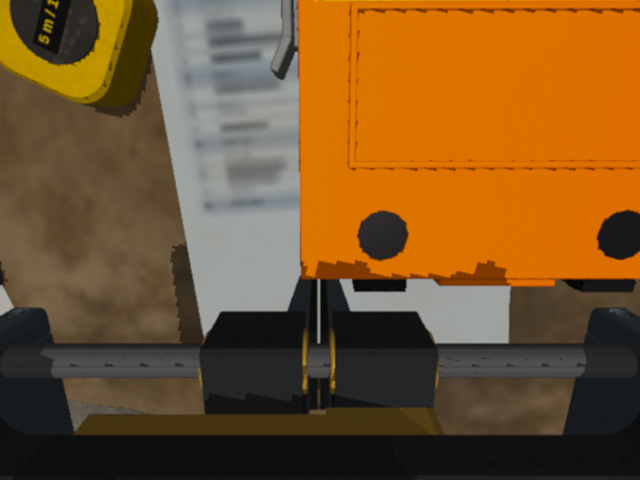

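>>> drive_tool:
  motion:
    - [[0.0005, 0.0001, 0], [0, 0, 0]]
    - [[0.0005, 0.0001, 0], [0, 0, 0]]
    - [[0.0005, 0.0002, 0], [0, 0, 0]]
    - [[0, 0, 0], [0, 0, 0]]
    - [[0, 0, 0], [0, 0, 0]]
    - [[0, 0, 0], [0, 0, 0]]
    - [[0, 0, 0], [0, 0, 0]]
    - [[0, 0, 0], [0, 0, 0]]
    - [[0, 0, 0], [0, 0, 0]]
    - [[0, 0, 0], [0, 0, 0]]

```text
time_s: 15.03
ee_pos: [503.2, 260.6, 61.9]
ee_rot: [180.0, -0.0, -76.3]
force: [-2.1, 0.0, -0.1]
gripper_width: 0.6
```

```bash
python3 look.py 14
```

```text
15.0333 [503.2 260.6  61.9] [-82.4  78.8  61.9] [ 1.7996e+02 -1.0000e-02 -7.6290e+01] [-2.1  0.  -0.1] [-0.16  0.53  0.01]
```

View pics/wrist14.png

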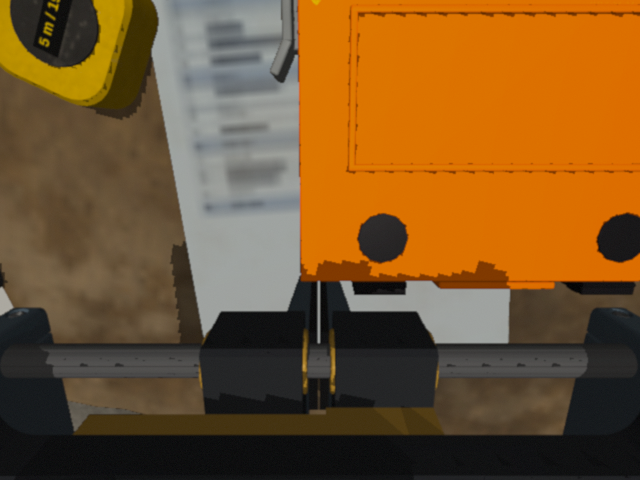

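>>> drive_tool:
  motion:
    - [[-0.005, -0.0012, 0], [0, 0, 0]]
    - [[-0.005, -0.0012, 0], [0, 0, 0]]
    - [[-0.005, -0.0012, 0], [0, 0, 0]]
    - [[0, 0, 0.035], [0, 0, 0]]
    - [[0, 0, 0.035], [0, 0, 0]]
    - [[0.0155, -0.017, 0.035], [0, 0, 0]]
    - [[0.0155, -0.017, 0.035], [0, 0, 0]]
    - [[0.0155, -0.017, 0], [0, 0, 0]]
    - [[0.0155, -0.017, 0], [0, 0, 0]]
    - [[0, 0, 0], [0, 0, 0]]
  claw: 1

```text
time_s: 16.02
ee_pos: [552.9, 186.8, 202.5]
ee_rot: [-179.8, -0.1, -76.5]
force: [0.3, -0.3, -0.1]
gripper_width: 64.3
```

>>> drive_tool:
  motion:
    - [[0, 0, 0], [0, 0, 0]]
    - [[0, 0, 0], [0, 0, 0]]
    - [[0, 0, 0], [0, 0, 0]]
    - [[0, 0, 0], [0, 0, 0]]
    - [[0, 0, 0], [0, 0, 0]]
    - [[0, 0, 0], [0, 0, 0]]
    - [[0, 0, 0], [0, 0, 0]]
    - [[0, 0, 0], [0, 0, 0]]
    - [[0, 0, 0], [0, 0, 0]]
    - [[0, 0, 0], [0, 0, 0]]

```text
time_s: 16.85
ee_pos: [550.3, 189.4, 201.6]
ee_rot: [180.0, -0.0, -76.3]
force: [-0.0, -0.4, 0.8]
gripper_width: 91.4
```

```bash
python3 look.py 15;  python3 - <<'E'
import cv2
import numpy as np
im=cv2.imread('pics/wrist15.png')
a=cv2.resize(im[60:150,185:460],None,fx=2.9,fy=2.9,interpolation=cv2.INTER_CUBIC)
b=cv2.resize(im[190:280,185:460],None,fx=2.9,fy=2.9,interpolation=cv2.INTER_CUBIC)
cv2.imwrite('pics/w15z.png',np.vstack([a,b]))
E
```

```text
16.85 [550.3 189.4 201.6] [-53.5  -1.5 201.6] [180.    -0.   -76.29] [-0.  -0.4  0.8] [-0.09  0.15 -0.01]
```

View pics/w15z.png

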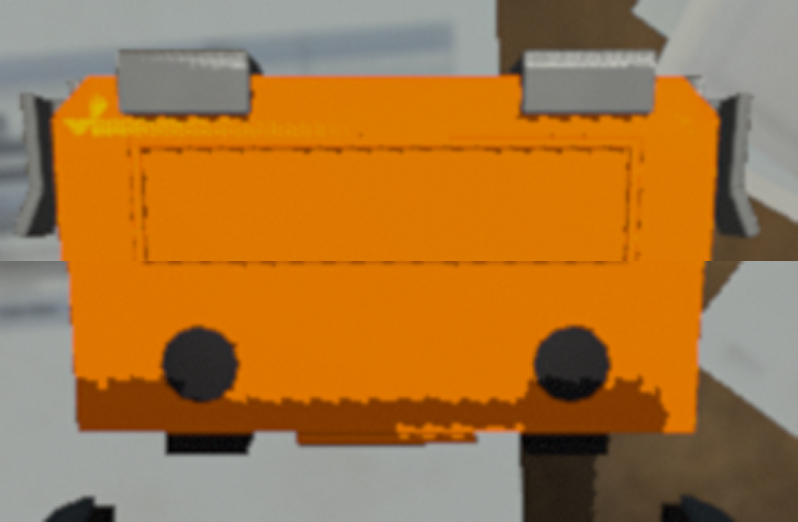

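View pics/c15.png

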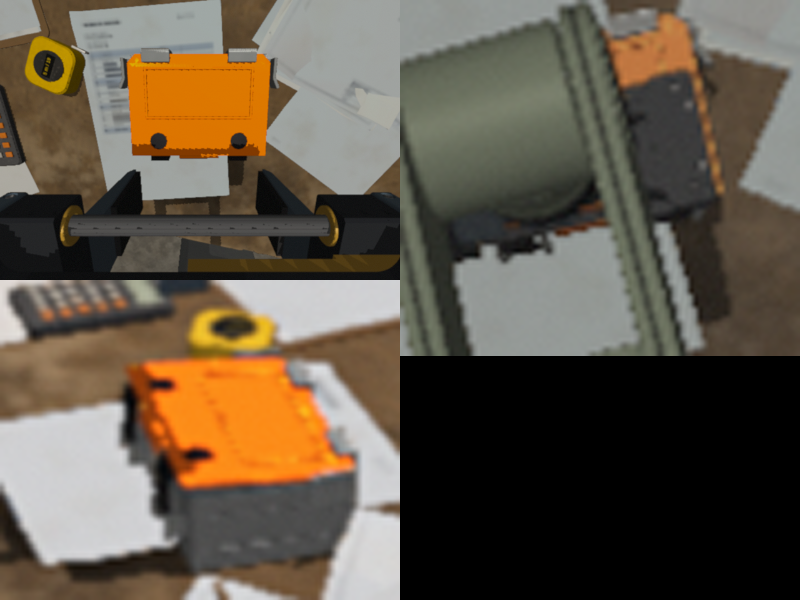

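```bash
cat > m.py <<'E'
import sys
from h import *
t=sys.argv[1]; L=[float(x) for x in sys.argv[2:6]] # lip mid px zoomed
c=loadcam(f'w{t}.npy')
Z=lambda x,y:(185+x/2.9,60+y/2.9)
a=onz(c,*Z(*L[:2]),72);b=onz(c,*Z(*L[2:]),72);d=a-b;yaw=np.arctan2(-d[0],d[1]);m=((a+b)/2)[:2];O2=m-50*np.array([np.cos(yaw),np.sin(yaw)])
print('sep',np.hypot(*d[:2]).round(1),'yaw',np.degrees(yaw).round(2),'O',O2.round(1))
pp=pads(cv2.imread(f'pics/wrist{t}.png'))
def T(p):
    d=p[:2]-O2; return (np.round([d[0]*np.cos(yaw)+d[1]*np.sin(yaw),-d[0]*np.sin(yaw)+d[1]*np.cos(yaw)],1))
for z in (66,72,76,80):
    q=[onz(c,*p,z) for p in pp]; e=q[0]-q[1]; print(z,np.hypot(*e[:2]).round(1),np.degrees(np.arctan2(-e[0],e[1])).round(2),[T(x) for x in q],((q[0]+q[1])/2).round(1))
p=onz(c,*Z(385,76),65);print('rear',T(p))
E
python3 m.py 15 185 111 588 112
```

```text
sep 103.7 yaw 13.65 O [602.2 203.7]
66 107.5 13.85 [array([-49.4,  54.2]), array([-49. , -53.3])] [554.3 192.5  66. ]
72 105.4 13.85 [array([-47.9,  53.1]), array([-47.6, -52.2])] [555.7 192.9  72. ]
76 104.0 13.85 [array([-46.9,  52.4]), array([-46.6, -51.5])] [556.7 193.1  76. ]
80 102.6 13.85 [array([-45.9,  51.7]), array([-45.6, -50.8])] [557.7 193.3  80. ]
rear [59.2  0.4]
```

>>> drive_tool:
  motion:
    - [[0.0055, 0.0023, 0], [0, 0, 0]]
    - [[0.0055, 0.0024, 0], [0, 0, 0]]
    - [[0, 0, -0.025], [0, 0, 0]]
    - [[0, 0, -0.025], [0, 0, 0]]
    - [[0, 0, -0.025], [0, 0, 0]]
    - [[0, 0, -0.02], [0, 0, 0]]
    - [[0, 0, -0.012], [0, 0, 0]]
    - [[0, 0, -0.006], [0, 0, 0]]
    - [[0, 0, 0], [0, 0, 0]]
    - [[0, 0, 0], [0, 0, 0]]

```text
time_s: 17.83
ee_pos: [562.0, 194.3, 88.9]
ee_rot: [-180.0, -0.0, -76.3]
force: [0.8, 0.1, 0.7]
gripper_width: 91.0
```

```bash
python3 look.py 16
```

```text
17.8333 [562.  194.3  88.9] [-40.9   0.5  88.9] [-179.96   -0.    -76.29] [0.8 0.1 0.7] [-0.03  0.18 -0.02]
```

View pics/c16.png

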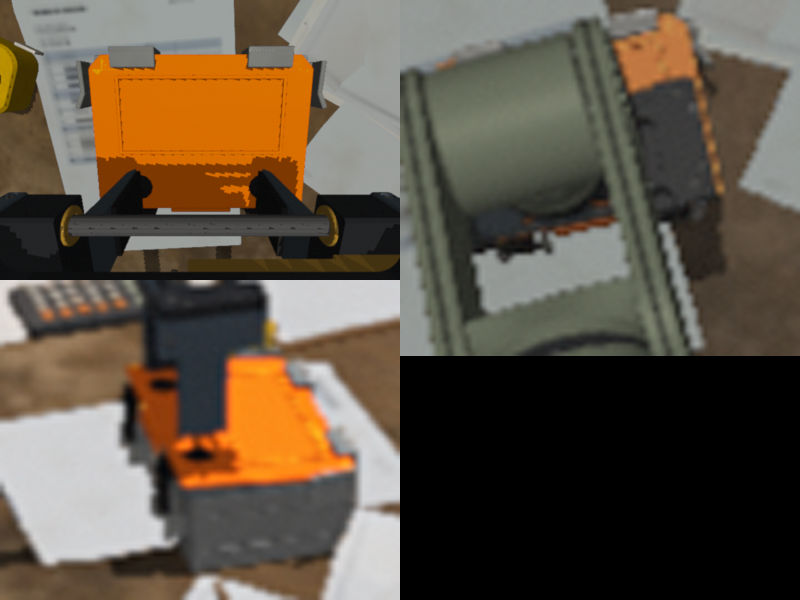

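>>> drive_tool:
  motion:
    - [[-0.0007, -0.0002, -0.002], [0, 0, 0]]
    - [[0, 0, -0.002], [0, 0, 0]]
    - [[0, 0, -0.002], [0, 0, 0]]
    - [[0, 0, -0.001], [0, 0, 0]]
    - [[0, 0, -0.001], [0, 0, 0]]
    - [[0, 0, -0.001], [0, 0, 0]]
    - [[0, 0, 0], [0, 0, 0]]
    - [[0, 0, 0], [0, 0, 0]]
    - [[0, 0, 0], [0, 0, 0]]
    - [[0, 0, 0], [0, 0, 0]]

```text
time_s: 18.82
ee_pos: [560.7, 193.9, 79.7]
ee_rot: [-180.0, -0.0, -76.3]
force: [0.4, 1.0, -0.1]
gripper_width: 91.4
```

>>> drive_tool:
  motion:
    - [[0, 0, -0.001], [0, 0, 0]]
    - [[0, 0, -0.001], [0, 0, 0]]
    - [[0, 0, 0], [0, 0, 0]]
    - [[0, 0, 0], [0, 0, 0]]
    - [[0, 0, 0], [0, 0, 0]]
    - [[0, 0, 0], [0, 0, 0]]
    - [[0, 0, 0], [0, 0, 0]]
    - [[0, 0, 0], [0, 0, 0]]
    - [[0, 0, 0], [0, 0, 0]]
    - [[0, 0, 0], [0, 0, 0]]

```text
time_s: 19.65
ee_pos: [560.6, 193.8, 77.6]
ee_rot: [180.0, -0.0, -76.3]
force: [0.3, 0.4, 0.1]
gripper_width: 91.3
```

>>> drive_tool:
  motion:
    - [[0, 0, -0.0005], [0, 0, 0]]
    - [[0, 0, -0.0005], [0, 0, 0]]
    - [[0, 0, -0.0005], [0, 0, 0]]
    - [[0, 0, 0], [0, 0, 0]]
    - [[0, 0, 0], [0, 0, 0]]
    - [[0, 0, 0], [0, 0, 0]]
    - [[0, 0, 0], [0, 0, 0]]
    - [[0, 0, 0], [0, 0, 0]]
    - [[0, 0, 0], [0, 0, 0]]
    - [[0, 0, 0], [0, 0, 0]]

```text
time_s: 20.48
ee_pos: [560.7, 193.8, 76.8]
ee_rot: [-180.0, -0.0, -76.3]
force: [-0.3, -0.5, 4.5]
gripper_width: 91.5
```

>>> drive_tool:
  motion:
    - [[0, 0, -0.0005], [0, 0, 0]]
    - [[0, 0, -0.0005], [0, 0, 0]]
    - [[0, 0, -0.0005], [0, 0, 0]]
    - [[0, 0, 0], [0, 0, 0]]
    - [[0, 0, 0], [0, 0, 0]]
    - [[0, 0, 0], [0, 0, 0]]
    - [[0, 0, 0], [0, 0, 0]]
    - [[0, 0, 0], [0, 0, 0]]
    - [[0, 0, 0], [0, 0, 0]]
    - [[0, 0, 0], [0, 0, 0]]

```text
time_s: 21.32
ee_pos: [560.7, 193.8, 75.8]
ee_rot: [-180.0, -0.0, -76.3]
force: [-1.7, 0.3, 8.6]
gripper_width: 91.4
```

>>> drive_tool:
  motion:
    - [[0, 0, -0.0005], [0, 0, 0]]
    - [[0, 0, -0.0005], [0, 0, 0]]
    - [[0, 0, 0], [0, 0, 0]]
    - [[0, 0, 0], [0, 0, 0]]
    - [[0, 0, 0], [0, 0, 0]]
    - [[0, 0, 0], [0, 0, 0]]
    - [[0, 0, 0], [0, 0, 0]]
    - [[0, 0, 0], [0, 0, 0]]
    - [[0, 0, 0], [0, 0, 0]]
    - [[0, 0, 0], [0, 0, 0]]

```text
time_s: 22.15
ee_pos: [560.6, 193.9, 75.3]
ee_rot: [-180.0, -0.0, -76.3]
force: [-2.9, -1.4, 11.4]
gripper_width: 91.3
```

>>> drive_tool:
  motion:
    - [[0, 0, -0.0005], [0, 0, 0]]
    - [[0, 0, -0.0005], [0, 0, 0]]
    - [[0, 0, 0], [0, 0, 0]]
    - [[0, 0, 0], [0, 0, 0]]
    - [[0, 0, 0], [0, 0, 0]]
    - [[0, 0, 0], [0, 0, 0]]
    - [[0, 0, 0], [0, 0, 0]]
    - [[0, 0, 0], [0, 0, 0]]
    - [[0, 0, 0], [0, 0, 0]]
    - [[0, 0, 0], [0, 0, 0]]

```text
time_s: 22.98
ee_pos: [560.6, 193.8, 74.7]
ee_rot: [-180.0, -0.0, -76.3]
force: [-3.3, -1.4, 13.5]
gripper_width: 91.0
```

```bash
python3 look.py 17
```

```text
22.9833 [560.6 193.8  74.7] [-42.5   0.4  74.7] [-179.96   -0.    -76.29] [-3.3 -1.4 13.5] [-0.25  1.04  0.07]
```

View pics/wrist17.png

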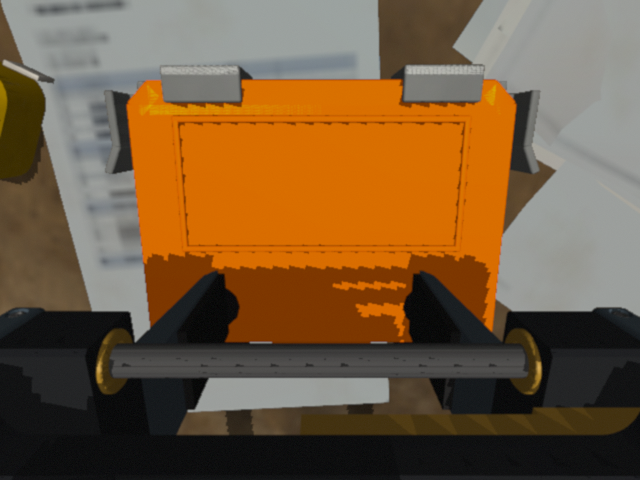

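>>> drive_tool:
  motion:
    - [[0, 0, -0.0005], [0, 0, 0]]
    - [[0, 0, -0.0005], [0, 0, 0]]
    - [[0, 0, 0], [0, 0, 0]]
    - [[0, 0, 0], [0, 0, 0]]
    - [[0, 0, 0], [0, 0, 0]]
    - [[0, 0, 0], [0, 0, 0]]
    - [[0, 0, -0.0005], [0, 0, 0]]
    - [[0, 0, -0.0005], [0, 0, 0]]
    - [[0, 0, 0], [0, 0, 0]]
    - [[0, 0, 0], [0, 0, 0]]

```text
time_s: 23.97
ee_pos: [560.5, 193.8, 73.8]
ee_rot: [-179.9, 0.0, -76.3]
force: [-6.0, -1.3, 18.8]
gripper_width: 91.3
```

>>> drive_tool:
  motion:
    - [[0, 0, -0.0005], [0, 0, 0]]
    - [[0, 0, -0.0005], [0, 0, 0]]
    - [[0, 0, 0], [0, 0, 0]]
    - [[0, 0, 0], [0, 0, 0]]
    - [[0, 0, 0], [0, 0, 0]]
    - [[0, 0, 0], [0, 0, 0]]
    - [[0, 0, 0], [0, 0, 0]]
    - [[0, 0, 0], [0, 0, 0]]
    - [[0, 0, 0], [0, 0, 0]]
    - [[0, 0, 0], [0, 0, 0]]

```text
time_s: 24.8
ee_pos: [560.6, 193.8, 69.5]
ee_rot: [180.0, -0.0, -76.3]
force: [-0.2, -0.0, -0.7]
gripper_width: 91.2
```

>>> drive_tool:
  motion:
    - [[0, 0, -0.001], [0, 0, 0]]
    - [[0, 0, -0.001], [0, 0, 0]]
    - [[0, 0, 0], [0, 0, 0]]
    - [[0, 0, 0], [0, 0, 0]]
    - [[0, 0, 0], [0, 0, 0]]
    - [[0, 0, 0], [0, 0, 0]]
    - [[0, 0, 0], [0, 0, 0]]
    - [[0, 0, 0], [0, 0, 0]]
    - [[0, 0, 0], [0, 0, 0]]
    - [[0, 0, 0], [0, 0, 0]]

```text
time_s: 25.63
ee_pos: [560.7, 193.8, 67.6]
ee_rot: [-180.0, -0.0, -76.3]
force: [-1.3, 0.3, 0.1]
gripper_width: 91.3
```

>>> drive_tool:
  motion:
    - [[0, 0, -0.0005], [0, 0, 0]]
    - [[0, 0, -0.0005], [0, 0, 0]]
    - [[0, 0, -0.0005], [0, 0, 0]]
    - [[0, 0, 0], [0, 0, 0]]
    - [[0, 0, 0], [0, 0, 0]]
    - [[0, 0, 0], [0, 0, 0]]
    - [[0, 0, 0], [0, 0, 0]]
    - [[0, 0, 0], [0, 0, 0]]
    - [[0, 0, 0], [0, 0, 0]]
    - [[0, 0, 0], [0, 0, 0]]

```text
time_s: 26.47
ee_pos: [560.7, 193.9, 66.5]
ee_rot: [-180.0, -0.0, -76.3]
force: [-1.0, -1.0, 6.6]
gripper_width: 91.5
```

```bash
python3 look.py 18
```

```text
26.4667 [560.7 193.9  66.5] [-42.3   0.4  66.5] [-179.99   -0.    -76.29] [-1.  -1.   6.6] [-0.11  0.49  0.  ]
```

View pics/c18.png

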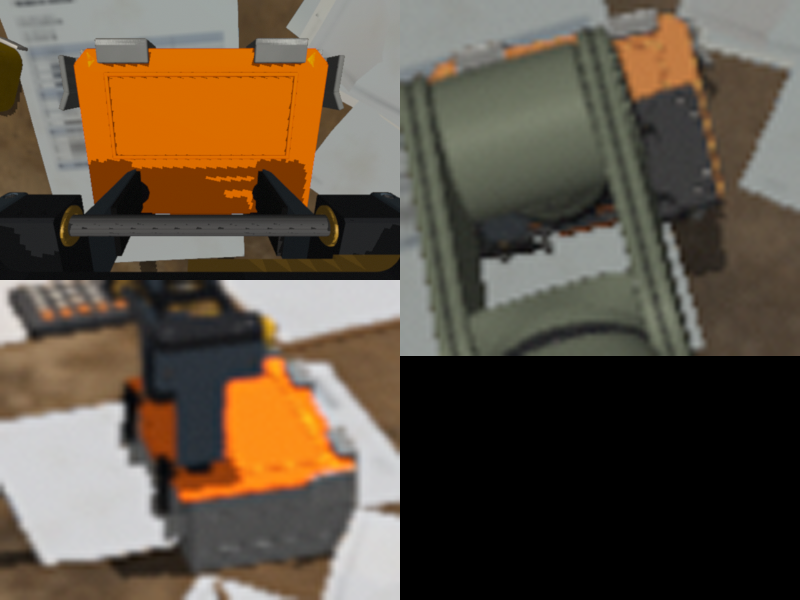

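>>> drive_tool:
  motion:
    - [[0, 0, 0.003], [0, 0, 0]]
    - [[0, 0, 0.01], [0, 0, 0]]
    - [[0, 0, 0.025], [0, 0, 0]]
    - [[0, 0, 0.025], [0, 0, 0]]
    - [[0, 0, 0.025], [0, 0, 0]]
    - [[-0.005, -0.002, 0.025], [0, 0, 0]]
    - [[-0.005, -0.002, 0.025], [0, 0, 0]]
    - [[0, 0, 0], [0, 0, 0]]
    - [[0, 0, 0], [0, 0, 0]]
    - [[0, 0, 0], [0, 0, 0]]

```text
time_s: 27.45
ee_pos: [550.3, 189.7, 203.6]
ee_rot: [180.0, -0.0, -76.3]
force: [-0.3, -0.6, -0.4]
gripper_width: 91.3
```

>>> drive_tool:
  motion:
    - [[0, 0, 0], [0, 0, 0]]
    - [[0, 0, 0], [0, 0, 0]]
    - [[0, 0, 0], [0, 0, 0]]
    - [[0, 0, 0], [0, 0, 0]]
    - [[0, 0, 0], [0, 0, 0]]
    - [[0, 0, 0], [0, 0, 0]]
    - [[0, 0, 0], [0, 0, 0]]
    - [[0, 0, 0], [0, 0, 0]]
    - [[0, 0, 0], [0, 0, 0]]
    - [[0, 0, 0], [0, 0, 0]]

```text
time_s: 28.28
ee_pos: [550.6, 189.9, 204.2]
ee_rot: [-180.0, -0.0, -76.3]
force: [-0.0, 0.3, -0.1]
gripper_width: 91.3
```

```bash
python3 look.py 19;  python3 - <<'E'
import cv2
import numpy as np
im=cv2.imread('pics/wrist19.png')
a=cv2.resize(im[60:150,185:460],None,fx=2.9,fy=2.9,interpolation=cv2.INTER_CUBIC)
b=cv2.resize(im[190:280,185:460],None,fx=2.9,fy=2.9,interpolation=cv2.INTER_CUBIC)
cv2.imwrite('pics/w19z.png',np.vstack([a,b]))
E
```

```text
28.2833 [550.6 189.9 204.2] [-53.   -1.2 204.2] [-1.7999e+02 -1.0000e-02 -7.6290e+01] [-0.   0.3 -0.1] [-0.07  0.1  -0.03]
```

View pics/w19z.png

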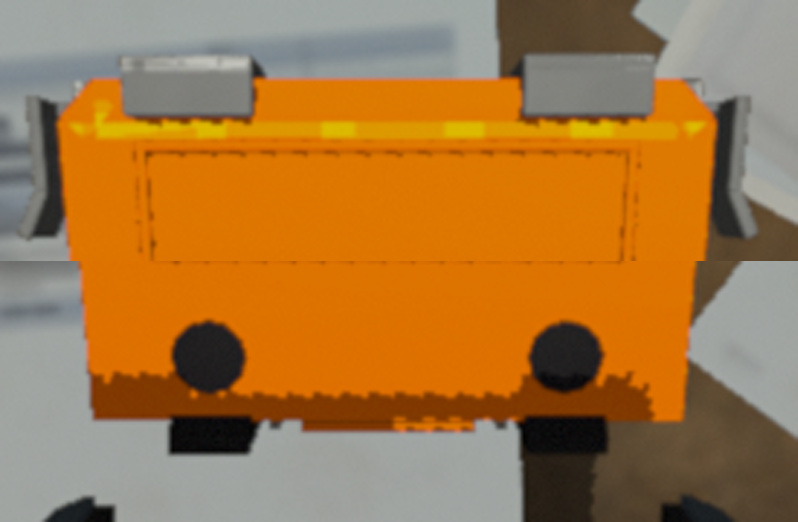

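View pics/c19.png

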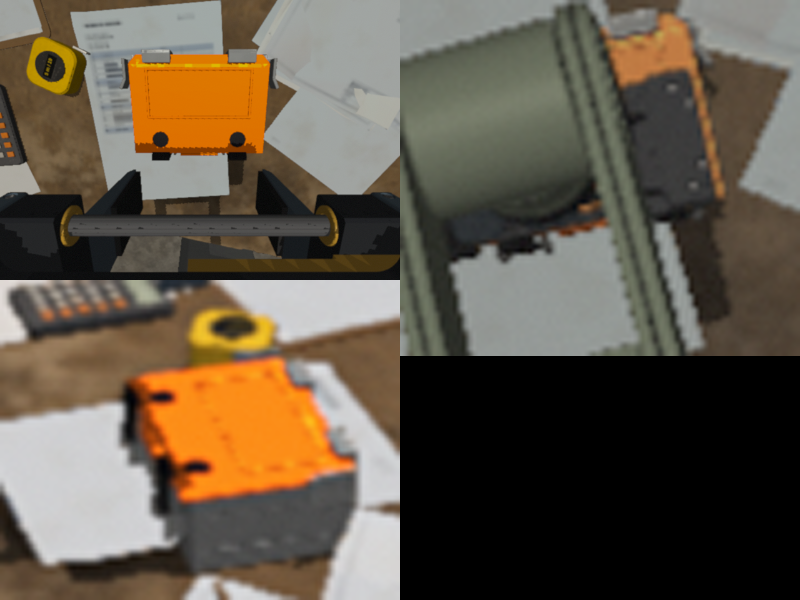

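>>> drive_tool:
  motion:
    - [[-0.02, -0.005, 0], [0, 0, 0]]
    - [[-0.02, -0.005, 0], [0, 0, 0]]
    - [[-0.02, -0.005, 0], [0, 0, 0]]
    - [[-0.02, -0.005, 0], [0, 0, 0]]
    - [[-0.02, -0.004, -0.02], [0, 0, 0]]
    - [[0, 0, -0.02], [0, 0, 0]]
    - [[0, 0, -0.02], [0, 0, 0]]
    - [[0, 0, -0.02], [0, 0, 0]]
    - [[0, 0, 0], [0, 0, 0]]
    - [[0, 0, 0], [0, 0, 0]]

```text
time_s: 29.27
ee_pos: [450.2, 165.7, 123.8]
ee_rot: [179.9, -0.0, -76.3]
force: [-0.5, -0.4, 0.6]
gripper_width: 91.3
```

```bash
python3 look.py 20;  python3 - <<'E'
import cv2
im=cv2.imread('pics/wrist20.png')
cv2.imwrite('pics/w20z.png',cv2.resize(im[80:290,160:480],None,fx=2.5,fy=2.5,interpolation=cv2.INTER_CUBIC))
E
```

```text
29.2667 [450.2 165.7 123.8] [-156.3   -0.9  123.8] [ 1.799e+02 -1.000e-02 -7.629e+01] [-0.5 -0.4  0.6] [-0.02  0.09  0.04]
```

View pics/w20z.png

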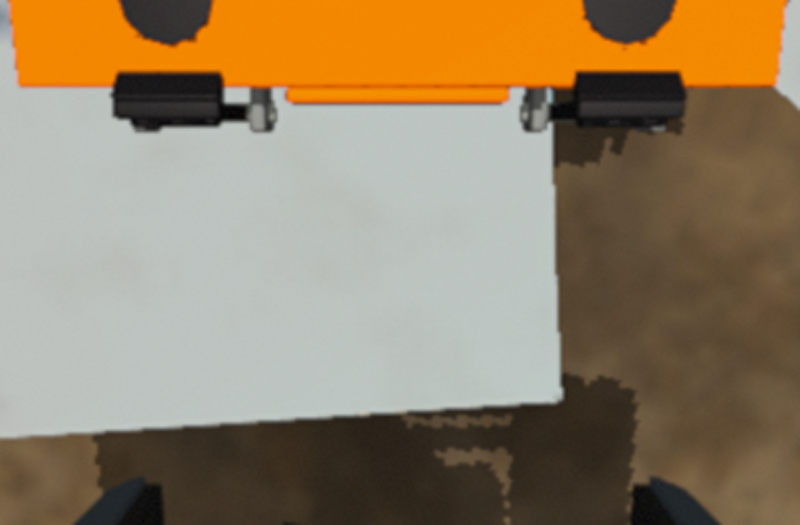

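```bash
python3 m.py 19 187 114 588 115; python3 - <<'E'
from h import *
s=env.state();print(s['time_s'],s['qvel'].round(2),s['force'].round(1))
c=loadcam('w19.npy');d=loadcam('w20.npy')
p=pads(cv2.imread('pics/wrist19.png'));q=pads(cv2.imread('pics/wrist20.png'));print(q)
for a,b in zip(p,q): print(tri(c,a,d,b))
print(env.job_done())
E
```

```text
sep 104.2 yaw 13.65 O [602.1 203.8]
66 103.9 13.71 [array([-47.1,  52.3]), array([-47. , -51.6])] [556.3 193.   66. ]
72 101.8 13.71 [array([-45.7,  51.3]), array([-45.6, -50.6])] [557.7 193.3  72. ]
76 100.5 13.71 [array([-44.7,  50.6]), array([-44.6, -49.9])] [558.6 193.6  76. ]
80 99.1 13.71 [array([-43.8,  49.9]), array([-43.7, -49.2])] [559.5 193.8  80. ]
rear [60.   0.7]
29.4167 [-0.04 -0.19  0.01 -0.1  -0.1   0.04] [ 1.  -0.4 -0.2]
[(np.float64(225.58457493426818), np.float64(76.52147239263803)), (np.float64(411.4673144876325), np.float64(76.43286219081273))]
(array([543.99786427, 243.42445745,  66.18128878]), np.float64(0.02076836926072636))
(array([568.69265737, 142.71912919,  66.65402751]), np.float64(0.026208334253296224))
the job is handed in; nothing more can be done
None
```

The lid is shut on the tub, and I handed the job in at 29.4 s with the gripper clear of everything. No verdict is reported, so the result rests on my own checks.

**What I did:** I pushed the lid back on its apron with both fingers. It stuck about 2° askew at roughly 5 N, with its left rear corner against the left ear. A light push of about 2 N on the front edge outside the left catch brought it square and home under both lips. I then opened the gripper wide and pressed both pads together. The highest reading was 19 N, just before the catches snapped over.

**Last checks:**
- **Rear edge:** at about tub x = 59 to 60 mm and under both lips.
- **Pads:** tops measured at z = 66.2 and 66.7 mm, against 66 when shut, so the lid lies flat.
- **Catches:** the close-up shows both hooks over the lid's front edge by about 3 mm, the same on each side. I saw this in the picture but could not read the joint angles.
- **Tub:** it moved about 2 to 3 mm and turned about 2° while I was pushing.
- **Other things on the bench:** the arm kept well away from them. I saw no change in the pictures but did not measure their final positions.

No check failed or disagreed at the end.

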